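# Aim the label scanner and hold it out at its second stop

### The arm

A 6-joint arm with a two-finger parallel gripper is mounted at the origin on the work surface. World frame = base frame: x ahead of the robot, y to its left, z up, the work surface at z = 0. Lengths are in mm, angles in rad, forces in N, time in s.
With the tool pointing down it reaches from about 400 to 925 mm from the base axis. Payload 12.5 kg.
Tool frame: the origin (TCP) lies midway between the tips of the shut fingers; the grasp point (between the pads) lies 19 mm behind it; z points along the fingers, y is the line along which they close (so a half turn about z gives the same grasp; the last joint's range is limited). The gripper opens to 95 mm and grips with 3 to 60 N. Pads are 20 mm wide; open, the fingers measure 119 mm over their backs; the gripper's body (75 mm by 180 mm) begins 59 mm behind the grasp point.
Start: joints at [-1.261, 0.491, 1.559, -0, 1.092, -0.106], TCP at [252.475, -571.754, 214.661] pointing down, gripper open.
Joint ranges: [-3.1, 3.1], [-0.84, 2.19], [0.05, 2.79], [-1.13, 4.28], [0.06, 2.93], [-2.69, 2.69]. Speed limits (rad/s): [2.22, 2.22, 2.79, 3.14, 3.14, 3.14].

### API

Orientations are given as [roll, pitch, yaw] about the fixed x, y, z axes, in that order (R = Rz(yaw) Ry(pitch) Rx(roll)).
In Python, from cell import readout, eyes, env gives the robot as it stands.
- The arm moves only by the tool move_arm, never from a script. Its argument "plan" is a list of rows, each a list of 3 entries, a list of its own where there are three numbers: the turn, a rotation vector about the tool's x, y, z in degrees, then the shift along the tool's x, y, z in m, then the gripper command: -1 is shut, 1 is fully open, values between are in proportion. In form: [[[ax, ay, az], [x, y, z], jaw], ...]. A call has 1 to 5 rows; each row is the pose to reach, as a shift and turn from the pose commanded when the call began, along the tool's axes at that moment; what a row does not reach only later rows make up. A row lasts 1/8 s, in which the tool goes at most 62.5 mm and 10.7 degrees, less where a joint would pass 70% of its speed; a pose out of reach is approached as far as the arm can. A call with a gripper value outside its range is refused whole. The fingers move at their own pace and stop on an object; the grip force is fixed at half the most. Time passes only in rows, so rows that repeat a pose let the fingers close. It gives the time, the measured TCP pose, the force, the opening and the grip force at its end, in the units of the state.
- readout.state(): the state, without advancing time (a new reading comes with each control period).
- eyes.read_camera(name): name is "scene" or "top" or "wrist"; returns a dict with "img" (480x640x3 uint8, red, green, blue), "K" (3x3 intrinsics, pixels), "extrinsics" (4x4, takes a point from camera to world coordinates). Camera axes: x right, y up, looking along -z (the intrinsics and any distortion apply to the point x, -y, -z); pixel columns grow to the right and rows downward; lengths in mm; the calibration is good to about 2 mm. A picture is of the moment at which its call begins. There is no depth.
- env.job_done(): hands the job in; it is judged then, once.
Trained networks look in a picture, given as the dict that the camera call returned (one of the last four; its "shot" number tells which), for a name from the list of things; names that differ only in an ending like _2 or _b are one class to them, and where a whole thing is asked for, a point or a joint stands for the part that bears it (a point fixed in the world has none). Each returns a list of dicts, best first, with "score" (0 to 1); they miss things now and then, are a little off and sometimes report something else, mostly with a low value. They report only what shows in the picture. A call takes as long as a camera call. They do not tell look-alikes from the thing itself.
- eyes.cut_out(picture, name): "mask" (480x640 bool, what is visible of it) and "uv" ([column, row] in pixels, amid what is visible of it).
The state is a dict: "t": time; "joints": joint angles; "qvel": joint speeds; "tau": joint torques, N m; "eef_pos": TCP position; "tcp_rot": TCP orientation; "ft_force": force on the tool from outside, world axes, zero at the start; "moment": the same for the moment, N m; "opening": opening from 0.0 (shut) to 1.0 (fully open); "grip_force": force on a finger pad.
Only numpy, scipy, OpenCV 4.12 (cv2) and the standard library are available. Lean on these libraries where they do the work, as an engineer would, in place of code of your own. Each camera call takes 0.05 s, during which the arm holds its last target. There are 200 camera calls.

### The job

Take hold of the black grip of the swivelling label scanner and, with its telescope still shut, swing it until the yellow scanner head points at the yellow label on the parcel; keep it steady there for about a second. Then, with the red button on the side of the grip squeezed in, pull the telescope out past the first stop to its second stop, and finish while holding it fully out there, still pointing at the label: nothing catches it at the second stop, so do not let go. Leave the parcel and the other things on the desk where they are.

Things in the scene. Friction and masses are not known exactly. Their poses are not given: they have to be found in the camera images.
- pivot (a point): Point on the scanner stand's vertical swivel axis, 100 mm above the desk, level with the telescope's centre line. The stand is fixed: dark round foot 110 mm across, 16 mm high, steel post 26 mm thick. On it turns a level grey outer tube 34 mm wide, 30 mm high, from 75 mm behind to 85 mm ahead of the axis, its top 115 mm above the desk.
- handle: Black upright grip on the front end of the telescope. Origin on the telescope's centre line, 100 mm above the desk, under the grip's middle; 115 mm from the swivel axis shut, 225 mm fully out. x points level along the telescope, outwards (the way it looks and pulls out), y to its left, z up. The block is 34 mm along x, 30 mm along y and rises to 85 mm above the origin.
- grip (a point): Point in the middle of the black grip, 55 mm above the handle's origin, level with the centre of the red squeeze button on the grip's +y side. The button is 22 mm along x, 28 mm high, 7 mm proud: grip and button 37 mm over all, 31 mm squeezed. Fingers coming from above and closing along the handle's y press it.
- window (a point): Middle of the red window on the front of the yellow scanner head, 53 mm ahead of the handle's origin and 100 mm above the desk. The head sits low in front of the grip, 42 mm wide, 36 mm high, its top 118 mm above the desk. It looks along the handle's x.
- swivel (a joint): Turn of the scanner about its vertical post, rad, positive anticlockwise from above; light friction, stays where it is left. It starts turned clockwise, away from both boxes. Range -1.4 to 0.8.
- tele (a joint): How far the telescope is out, m: 0 shut, 0.050 first stop, 0.110 second stop (end of travel). Locked when shut. It slides only while the button is squeezed in; with the button let go it catches at the first stop. There is no catch at the second stop. A spring draws it back, 2 N when shut to 7 N fully out.
- button (a joint): How far the red button is squeezed in, m: 0 out, 0.006 fully in; the catch is free from 0.004. Needs 3 N to start and 8 N for fully in.
- label (a point): The middle of the yellow label (70 mm wide, with black bars) on the upright face of the labelled cardboard parcel that looks towards the scanner, 100 mm above the desk, as high as the telescope. The label reaches over the top edge on to the parcel's top. A second box without a label stands beside it; which stands left or right varies.
- parcel: The labelled cardboard parcel, 120 mm wide, 100 mm deep, 150 mm high, 1.5 kg, loose; origin at the centre of its underside, the label on its -x face. To be left where it is.
- carton: Plain cardboard box of the same size without a label, loose; origin at the centre of its underside. To be left where it is.
- pencup: Black pen cup, 68 mm across, 95 mm high, pens up to 155 mm high; origin at the centre of its underside. To be left alone.
- taperoll: Amber roll of packing tape lying flat, 90 mm across, 45 mm high; origin at the centre of its underside. To be left alone.
There are look-alikes about, which are no part of the job. There is more than one size of the part that bears pivot; the job needs the largest. What is shaped like the parcel but green is not meant.

How it is judged (in metres and radians):
On the way, in this order (a step that is already met when the one before it is completed fails the run):
1. the scanner, gripped and with the telescope shut, points at the label and is steady (y of label in the frame of handle between -0.03 and 0.03 m and velocity of joint swivel between -0.06 and 0.06 rad/s and contact force between the fingers and handle above 2 N and value of joint tele below 0.015 m), for 0.4 s.
2. the telescope is out at its second stop, gripped and still pointing at the label (y of label in the frame of handle between -0.03 and 0.03 m and value of joint tele above 0.104 m and contact force between the fingers and handle above 2 N), for 0.3 s.
At the end, for the whole second after the job is handed in: The telescope is fully out at its second stop (over 104 of 110 mm), held there in the fingers (contact force on the grip over 2 N), steady, the scanner's line passing within 30 mm sideways of the label's middle (all of step 2 and velocity of joint swivel between -0.06 and 0.06 rad/s); the arm keeps its last pose, push and grip.
It fails at once if the labelled parcel is pushed or tipped (more than 20 mm) (distance of parcel from where it was at the start of the episode above 0.02 m).
It fails at once if the plain box is pushed or tipped (more than 20 mm) (distance of carton from where it was at the start of the episode above 0.02 m).
It fails at once if the pen cup is pushed or tipped (more than 20 mm) (distance of pencup from where it was at the start of the episode above 0.02 m).
It fails at once if the tape roll is pushed or tipped (more than 20 mm) (distance of taperoll from where it was at the start of the episode above 0.02 m).
It also fails if it takes over 42 s, if anything falls off the work surface, if the arm or the gripper's body presses on something with over 40 N, if the wrist force passes 120 N, or if a joint passes its speed limit or range.

## Working session

There is one attempt and no reset: what is moved stays moved. The work goes in short steps, Python scripts to look and compute and a tool call to move; the robot and the scene stay as the last step left them, time stands still between calls to the robot, and variables do not carry over. Pictures are saved under pics/ and viewed, at most 10 in all, crops included, and the job is handed in when it is done.

Besides the shell and the picture viewer there is one more tool, called after "Call:" as name([rows], argument=value, ...), one row to a line, values as JSON. move_arm: Moves the arm, as the interface text tells. Its arguments: {"type":"object","properties":{"plan":{"type":"array","items":{"type":"array"}}},"required":["plan"]}

```bash
ls; mkdir -p pics; python3 - <<'E'
from cell import readout, eyes, env
import cv2, numpy as np
s=readout.state(); print({k:np.round(v,3) for k,v in s.items()})
ims=[]
for n in ["scene","top"]:
    p=eyes.read_camera(n); ims.append(p["img"]); print(n,p["K"].round(1).tolist(),p["extrinsics"].round(3).tolist(), [k for k in p])
    for nm in ["handle","pivot","parcel","carton","pencup","taperoll","window","label","grip"]:
        try: print(nm,[(np.round(d["uv"]).tolist(),round(d["score"],2),int(d["mask"].sum())) for d in eyes.cut_out(p,nm)])
        except Exception as e: print(nm,e)
    cv2.imwrite(f"pics/{n}0.png",p["img"][...,::-1])
E
```

```text
pics
{'t': np.float64(0.0), 'joints': array([-1.261,  0.492,  1.559,  0.   ,  1.092, -0.106]), 'qvel': array([-0.   ,  0.001,  0.   ,  0.001, -0.   ,  0.001]), 'tau': array([ 2.0000e-03, -6.1263e+01, -2.5818e+01,  6.9000e-02,  4.8000e-02,
       -0.0000e+00]), 'eef_pos': array([ 252.377, -571.501,  214.065]), 'tcp_rot': array([-3.14 , -0.   ,  0.416]), 'ft_force': array([-0.212, -0.419, -0.276]), 'moment': array([0.034, 0.004, 0.01 ]), 'grip_force': np.float64(0.0), 'opening': np.float64(1.002)}
scene [[439.2, 0.0, 319.2], [0.0, 439.2, 245.2], [0.0, 0.0, 1.0]] [[-0.343, -0.666, 0.663, 1105.806], [0.939, -0.233, 0.253, 191.576], [-0.014, 0.709, 0.705, 733.868], [0.0, 0.0, 0.0, 1.0]] ['img', 'K', 'extrinsics', 'shot']
handle [([258.0, 286.0], 0.9, 1382), ([366.0, 382.0], 0.85, 1115), ([312.0, 198.0], 0.81, 590)]
pivot [([286.0, 198.0], 0.97, 1820), ([252.0, 276.0], 0.86, 2702), ([314.0, 381.0], 0.64, 4078)]
parcel [([484.0, 255.0], 0.93, 3577), ([476.0, 200.0], 0.87, 3709)]
carton [([468.0, 334.0], 0.87, 6913)]
pencup [([212.0, 198.0], 0.82, 1306)]
taperoll [([374.0, 239.0], 0.69, 1299
[... 470 characters left out ...]
sics', 'shot']
handle [([255.0, 142.0], 0.73, 336), ([350.0, 176.0], 0.63, 489), ([355.0, 302.0], 0.62, 322)]
pivot [([369.0, 216.0], 0.78, 2337), ([287.0, 140.0], 0.76, 1387)]
parcel [([206.0, 341.0], 0.74, 2590), ([347.0, 175.0], 0.59, 509)]
carton [([202.0, 203.0], 0.68, 2882)]
pencup [([452.0, 276.0], 0.86, 542), ([350.0, 172.0], 0.41, 504)]
taperoll [([288.0, 284.0], 0.58, 504), ([367.0, 214.0], 0.58, 2357)]
window [([353.0, 301.0], 0.79, 271), ([344.0, 175.0], 0.77, 475), ([254.0, 142.0], 0.59, 363), ([453.0, 278.0], 0.51, 512)]
label [([208.0, 339.0], 0.85, 2575), ([200.0, 260.0], 0.78, 2607)]
grip [([356.0, 302.0], 0.74, 269), ([349.0, 176.0], 0.67, 493), ([255.0, 144.0], 0.66, 337)]
```

View pics/scene0.png

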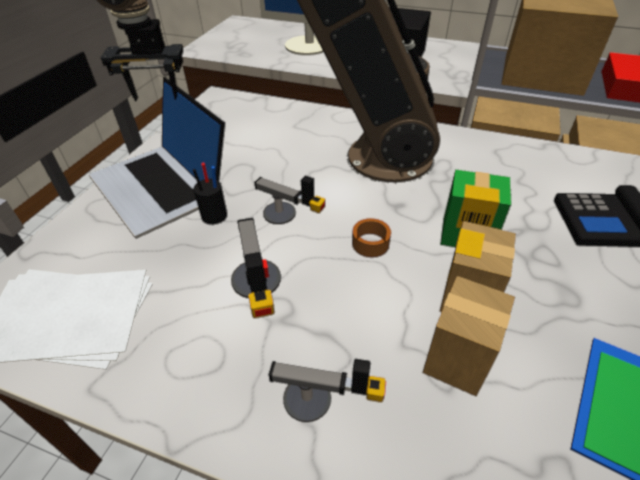

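View pics/top0.png

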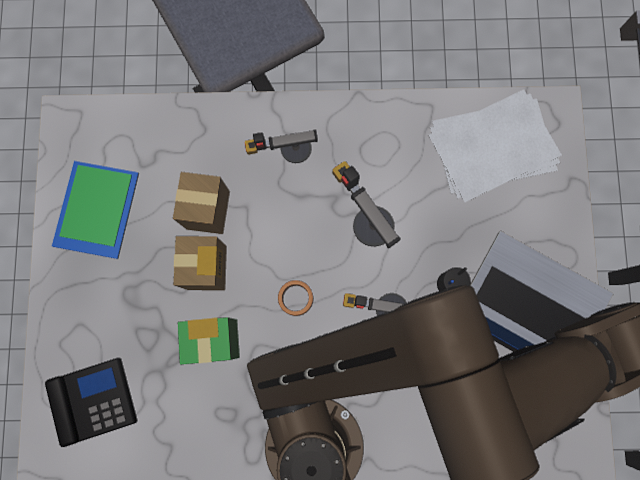

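The scene shows three scanners: A small at scene (286,198)/top (385,300), B at scene (252,276)/top (369,216), and C at scene (314,381)/top (292,143). The top view gives B the largest foot (about 42 px, which is right for 110 mm) and the longest tube. The labelled brown parcel is at top (200,262). The plain carton is at top (200,203) and the green decoy is at top (207,341). I choose B and will check it in one close crop.

```bash
cat > h.py <<'E'
from cell import readout, eyes, env
import cv2, numpy as np
np.set_printoptions(suppress=True,precision=1)
def ray(p,uv,z):
    E=p["extrinsics"];K=p["K"]
    d=np.array([(uv[0]-K[0,2])/K[0,0],-(uv[1]-K[1,2])/K[1,1],-1.])
    d=E[:3,:3]@d; o=E[:3,3]
    return o+d*(z-o[2])/d[2]
def proj(p,X):
    E=p["extrinsics"];K=p["K"]
    c=E[:3,:3].T@(np.asarray(X,float)-E[:3,3])
    return np.array([K[0,0]*c[0]/-c[2]+K[0,2], K[1,1]*-c[1]/-c[2]+K[1,2]])
E
python3 - <<'E'
from h import *
p=eyes.read_camera("top"); im=p["img"]
c=im[150:300,160:420]; c=cv2.resize(c,None,fx=3,fy=3,interpolation=cv2.INTER_CUBIC)
cv2.imwrite("pics/crop1.png",c[...,::-1])
E
```

```text
(no output)
```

View pics/crop1.png

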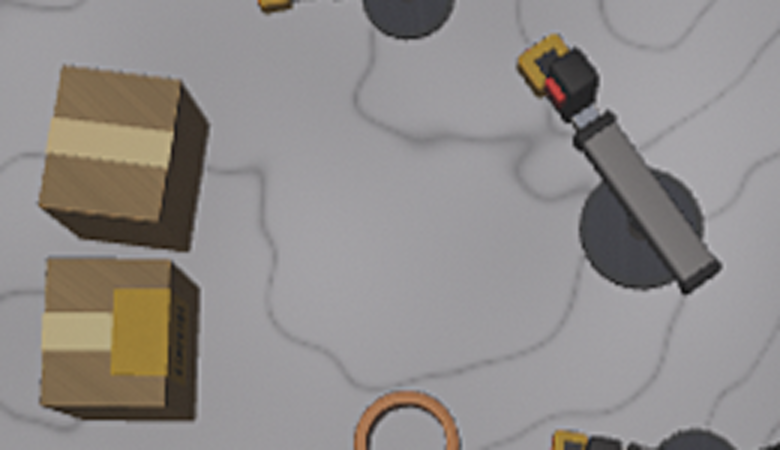

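The crop confirms B: a 40 px foot centred at crop (642,228), the grey tube, and the black grip with its red button at (557,90). The parcel's label top edge is at crop (169,288)-(169,375).

```bash
python3 - <<'E'
from h import *
p=eyes.read_camera("top")
f=lambda c:(c[0]/3+160-.33,c[1]/3+150-.33)
F=ray(p,f((642,228)),16); fr=ray(p,f((595,127)),115); re=ray(p,f((702,278)),115); G=ray(p,f((577,72)),185)
fe=[ray(p,f(c),16)[:2] for c in [(580,228),(704,228)]]
L1=ray(p,f((169,288)),150);L2=ray(p,f((169,375)),150)
print("foot",F,np.linalg.norm(fe[0]-fe[1]),"front",fr,"rear",re,np.linalg.norm(fr-re),"grip",G,"L",L1,L2)
d=(fr-re)[:2]; print("ang",np.arctan2(d[1],d[0]), "piv from tube", re[:2]+d/np.linalg.norm(d)*75)
g=G[:2]-F[:2]; print("grip-foot",np.linalg.norm(g),np.arctan2(g[1],g[0]))
L=(L1+L2)/2; l=L[:2]-F[:2]; print("label",L,np.linalg.norm(l),np.arctan2(l[1],l[0]))
E
```

```text
foot [ 560.3 -165.4   16. ] 109.20374395522633 front [ 628.2 -120.8  115. ] rear [ 499.3 -205.4  115. ] 154.2522696620733 grip [ 656.4 -103.6  185. ] L [492.8 226.9 150. ] [422.6 226.  150. ]
ang 0.5807851533198757 piv from tube [ 562.  -164.2]
grip-foot 114.32593284069783 0.5719482887850051
label [457.7 226.5 150. ] 405.1129868981852 1.8269294156999814
```

Call:
move_arm([
  [[0, 0, 0], [0, 0, -0.06], 1],
  [[0, 0, 0], [0, 0, -0.12], 1],
  [[0, 0, -3], [0.055, -0.026, -0.13], 1],
  [[0, 0, -6], [0.11, -0.052, -0.13], 1],
  [[0, 0, -9], [0.165, -0.078, -0.13], 1],
])

```text
t: 1.72
eef_pos: [372.8, -432.3, 345.0]
tcp_rot: [3.141, -0.0, 0.574]
ft_force: [1.4, -0.5, -0.4]
opening: 0.998
grip_force: 0.0
```

```bash
cat >> h.py <<'E'
from scipy.spatial.transform import Rotation as Ro
def togo(x,y,z,yaw,n=1,s=None):
    "shift in tool axes (m) and turn (deg about tool z) to a tool-down pose"
    s=s or readout.state(); R=Ro.from_euler("xyz",s["tcp_rot"]).as_matrix()
    d=R.T@(np.array([x,y,z])-s["eef_pos"])/1000
    a=np.degrees(Ro.from_matrix(R.T@Ro.from_euler("xyz",[np.pi,0,yaw]).as_matrix()).as_rotvec())
    print("t",s["t"],s["eef_pos"],s["tcp_rot"].round(3),"shift",d.round(4),"turn",a.round(1))
E
python3 -c "
from h import *
togo(656.4,-103.6,270,.576)"
```

```text
t 1.725 [ 372.8 -432.3  345. ] [ 3.1 -0.   0.6] shift [ 0.4 -0.1  0.1] turn [ 0.  -0.  -0.1]
```

Call:
move_arm([
  [[0, 0, 0], [0.058, -0.017, 0], 1],
  [[0, 0, 0], [0.116, -0.034, 0], 1],
  [[0, 0, 0], [0.174, -0.051, 0.02], 1],
  [[0, 0, 0], [0.232, -0.068, 0.04], 1],
  [[0, 0, 0], [0.29, -0.085, 0.06], 1],
])

```text
t: 2.35
eef_pos: [568.4, -206.0, 285.4]
tcp_rot: [3.141, -0.0, 0.573]
ft_force: [-0.3, -0.7, 0.7]
opening: 1.002
grip_force: 0.0
```

Call:
move_arm([
  [[0, 0, 0], [0.058, -0.017, 0.01], 1],
  [[0, 0, 0], [0.1, -0.03, 0.015], 1],
  [[0, 0, 0], [0.127, -0.037, 0.015], 1],
  [[0, 0, 0], [0.127, -0.037, 0.015], 1],
])

```text
t: 2.85
eef_pos: [654.7, -106.2, 270.2]
tcp_rot: [-3.141, 0.0, 0.575]
ft_force: [-0.8, 0.9, -0.0]
opening: 0.998
grip_force: 0.0
```

```bash
sed -i 's/precision=1/precision=4/' h.py; python3 - <<'E'
from h import *
togo(656.4,-103.6,136,.576)
p=eyes.read_camera("wrist"); im=p["img"].copy()
for X in ([656.4,-103.6,185],[561,-165,115]): print(proj(p,X))
for nm in ["grip","handle","window"]:
    print(nm,[(np.round(d["uv"]).tolist(),round(d["score"],2),int(d["mask"].sum())) for d in eyes.cut_out(p,nm)])
cv2.imwrite("pics/w1.png",im[...,::-1])
E
```

```text
t 2.85 [ 654.7404 -106.1956  270.1706] [-3.141  0.     0.575] shift [ 0.0028 -0.0012  0.1342] turn [-0.  0. -0.]
[311.4213 237.7085]
[312.2139 326.4059]
grip [([310.0, 200.0], 0.61, 4663), ([183.0, 408.0], 0.6, 415)]
handle [([311.0, 201.0], 0.88, 4653), ([185.0, 406.0], 0.73, 478)]
window [([314.0, 199.0], 0.74, 4662), ([184.0, 406.0], 0.59, 488)]
```

View pics/w1.png

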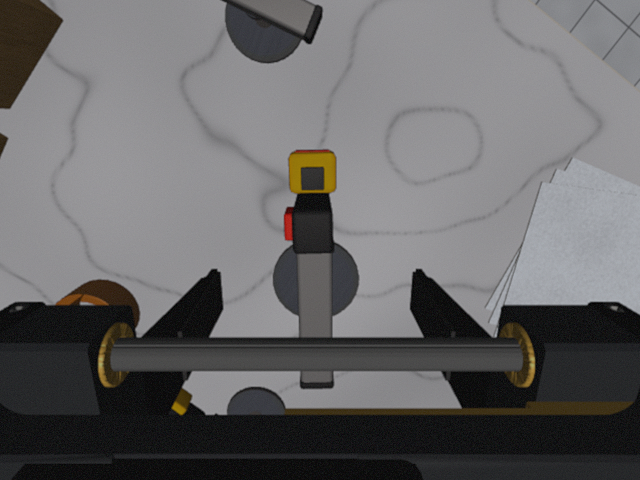

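The wrist view shows the grip under the open fingers. Its top face is at about (294-332, 208-251), centred near (313,230), with the red button on the left side at (289,224). It is aligned with the tool, so I go 4 mm further out and descend.

Call:
move_arm([
  [[0, 0, 0], [0.005, -0.001, 0.04], 1],
  [[0, 0, 0], [0.005, -0.001, 0.08], 1],
  [[0, 0, 0], [0.005, -0.001, 0.115], 1],
  [[0, 0, 0], [0.005, -0.001, 0.134], 1],
  [[0, 0, 0], [0.005, -0.001, 0.134], 1],
])

```text
t: 3.68
eef_pos: [656.8, -105.0, 135.8]
tcp_rot: [-3.14, 0.002, 0.572]
ft_force: [0.4, 0.2, 0.6]
opening: 1.002
grip_force: 0.0
```

Call:
move_arm([
  [[0, 0, 0], [0, 0, 0], 0.0],
  [[0, 0, 0], [0, 0, 0], -0.6],
  [[0, 0, 0], [0, 0, 0], -1],
  [[0, 0, 0], [0, 0, 0], -1],
  [[0, 0, 0], [0, 0, 0], -1],
])

```text
t: 4.3
eef_pos: [657.7, -104.1, 136.8]
tcp_rot: [3.141, -0.0, 0.573]
ft_force: [0.0, -0.2, -0.5]
opening: 0.529
grip_force: 0.0
```

```bash
python3 - <<'E'
from h import *
s=readout.state(); print(s["t"],s["eef_pos"],s["tcp_rot"],s["ft_force"],s["opening"]*95,s["grip_force"])
P=np.array([561,-165]); v=s["eef_pos"][:2]-P; print(np.linalg.norm(v),np.arctan2(v[1],v[0]))
p=eyes.read_camera("wrist")
cv2.imwrite("pics/w2.png",p["img"][...,::-1])
E
```

```text
4.3 [ 657.723  -104.1225  136.8415] [ 3.1414 -0.0001  0.5729] [ 0.0204 -0.1827 -0.4529] 50.28672879206344 0.0
114.28654500311211 0.5617569967980524
```

View pics/w2.png

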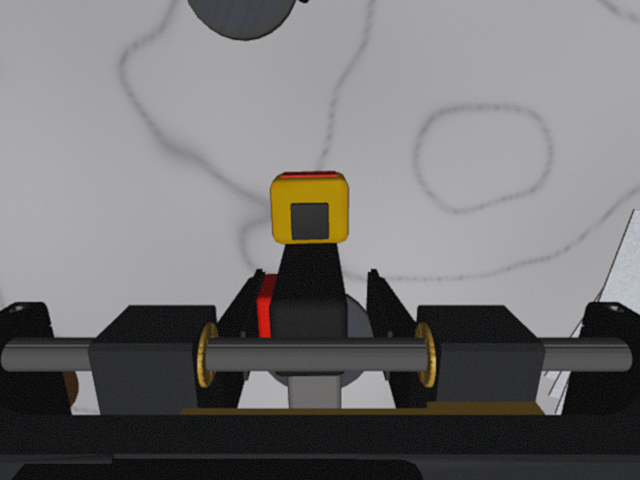

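The fingers straddle the grip, with the button at (267,305) on the left, and they are still closing. I let them close.

Call:
move_arm([
  [[0, 0, 0], [0, 0, 0], -1],
  [[0, 0, 0], [0, 0, 0], -1],
  [[0, 0, 0], [0, 0, 0], -1],
  [[0, 0, 0], [0, 0, 0], -1],
  [[0, 0, 0], [0, 0, 0], -1],
])

```text
t: 4.97
eef_pos: [657.8, -104.1, 136.8]
tcp_rot: [3.141, -0.0, 0.573]
ft_force: [2.9, 0.5, 1.5]
opening: 0.317
grip_force: 29.9
```

```bash
python3 - <<'E'
from h import *
s=readout.state(); print(s["t"],s["eef_pos"],s["tcp_rot"],s["ft_force"],s["opening"]*95,s["grip_force"])
p=eyes.read_camera("wrist")
cv2.imwrite("pics/w3.png",p["img"][...,::-1])
# arc plan: rows with 4.8 deg each in tool axes at the start
e=s["eef_pos"]; y0=s["tcp_rot"][2]; R=Ro.from_euler("xyz",s["tcp_rot"]).as_matrix()
P=np.array([561,-165]); v=(e[:2]-P)
print("r,ang",np.linalg.norm(v),np.arctan2(v[1],v[0]))
for k in range(1,6):
    a=np.radians(4.8*k); c,sn=np.cos(a),np.sin(a)
    n=P+np.array([[c,-sn],[sn,c]])@v
    print(-4.8*k,(R.T@np.r_[n-e[:2],0]/1000).round(4))
E
```

```text
4.975 [ 657.8375 -104.1399  136.8043] [ 3.1413 -0.0003  0.5729] [2.9313 0.4965 1.4554] 30.154222318615783 29.946008026599884
r,ang 114.37422226862344 0.561095557422802
-4.8 [-0.0003 -0.0096 -0.    ]
-9.6 [-0.0014 -0.0191 -0.    ]
-14.399999999999999 [-0.0033 -0.0285 -0.    ]
-19.2 [-0.0059 -0.0377 -0.    ]
-24.0 [-0.0093 -0.0466 -0.    ]
```

View pics/w3.png

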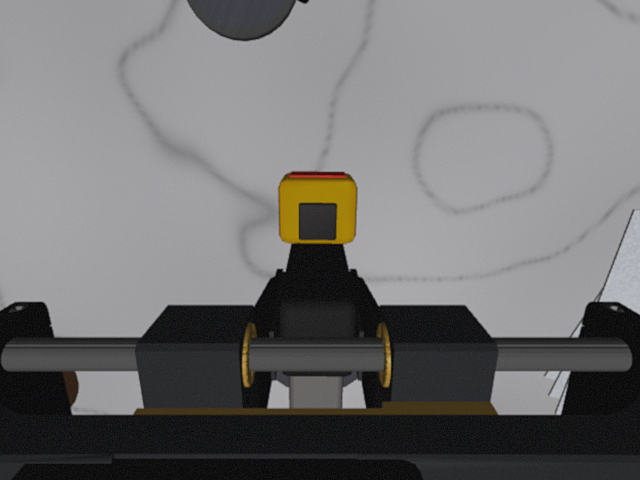

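The button is squeezed in (30 mm over all, 30 N). I swing in three 24° arcs, 72° in total.

Call:
move_arm([
  [[0, 0, -4.8], [-0.0003, -0.0096, 0], -1],
  [[0, 0, -9.6], [-0.0014, -0.0191, 0], -1],
  [[0, 0, -14.4], [-0.0033, -0.0285, 0], -1],
  [[0, 0, -19.2], [-0.0059, -0.0377, 0], -1],
  [[0, 0, -24], [-0.0093, -0.0466, 0], -1],
])

```text
t: 5.65
eef_pos: [624.3, -70.0, 136.7]
tcp_rot: [3.141, 0.001, 0.995]
ft_force: [0.9, -0.5, 1.6]
opening: 0.316
grip_force: 30.0
```

```bash
python3 - <<'E'
from h import *
s=readout.state(); print(s["t"],s["eef_pos"],s["tcp_rot"],s["ft_force"],s["opening"]*95,s["grip_force"])
v=s["eef_pos"][:2]-[561,-165]; print(np.linalg.norm(v),np.arctan2(v[1],v[0]))
E
```

```text
5.65 [624.3033 -70.0222 136.7499] [3.1415 0.0005 0.9948] [ 0.8997 -0.5325  1.5851] 30.003640696654347 29.96131271123886
114.14064277781311 0.9829042560285128
```

Call:
move_arm([
  [[0, 0, -4.8], [-0.0003, -0.0096, 0], -1],
  [[0, 0, -9.6], [-0.0014, -0.0191, 0], -1],
  [[0, 0, -14.4], [-0.0033, -0.0285, 0], -1],
  [[0, 0, -19.2], [-0.0059, -0.0377, 0], -1],
  [[0, 0, -24], [-0.0093, -0.0466, 0], -1],
])

```text
t: 6.28
eef_pos: [580.1, -52.7, 136.7]
tcp_rot: [-3.141, 0.001, 1.414]
ft_force: [1.4, -2.9, 0.6]
opening: 0.317
grip_force: 30.0
```

Call:
move_arm([
  [[0, 0, -4.8], [-0.0003, -0.0096, 0], -1],
  [[0, 0, -9.6], [-0.0014, -0.0191, 0], -1],
  [[0, 0, -14.4], [-0.0033, -0.0285, 0], -1],
  [[0, 0, -19.2], [-0.0059, -0.0377, 0], -1],
  [[0, 0, -24], [-0.0093, -0.0466, 0], -1],
])

```text
t: 6.9
eef_pos: [532.7, -54.5, 136.7]
tcp_rot: [-3.141, 0.001, 1.833]
ft_force: [1.4, -2.3, -0.7]
opening: 0.321
grip_force: 30.0
```

```bash
python3 - <<'E'
from h import *
s=readout.state(); print(s["t"],s["eef_pos"],s["tcp_rot"],s["ft_force"],s["opening"]*95,s["grip_force"])
v=s["eef_pos"][:2]-[561,-165]; print(np.linalg.norm(v),np.arctan2(v[1],v[0]))
p=eyes.read_camera("scene"); im=p["img"]
u=v/np.linalg.norm(v)
for r in (168,405): print(proj(p,[561+r*u[0],-165+r*u[1],100]))
c=im[190:350,230:530]; cv2.imwrite("pics/s2.png",cv2.resize(c,None,fx=2.6,fy=2.6,interpolation=cv2.INTER_CUBIC)[...,::-1])
E
```

```text
6.9 [532.719  -54.5017 136.7123] [-3.1414  0.0008  1.8327] [ 1.3523 -2.3288 -0.6937] 30.45040413938849 29.96627390384674
114.06000203399533 1.8213585346337875
[333.2532 252.1043]
[453.2312 259.5067]
```

View pics/s2.png

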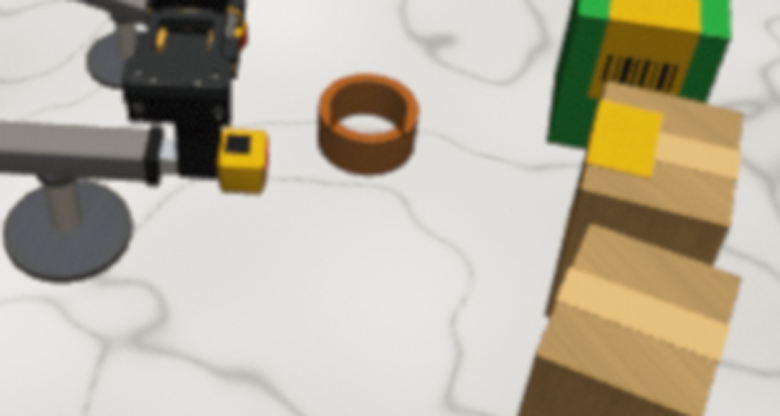

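The scene view shows the head at crop (245,160), its window where predicted and facing the labelled parcel. The direction is 1.82-1.83 rad, against 1.829 to the label. I hold steady for over a second.

Call:
move_arm([
  [[0, 0, 0], [0, 0, 0], -1],
  [[0, 0, 0], [0, 0, 0], -1],
  [[0, 0, 0], [0, 0, 0], -1],
  [[0, 0, 0], [0, 0, 0], -1],
  [[0, 0, 0], [0, 0, 0], -1],
])

```text
t: 7.58
eef_pos: [533.1, -54.1, 136.7]
tcp_rot: [-3.142, 0.0, 1.829]
ft_force: [0.0, -2.9, 0.7]
opening: 0.316
grip_force: 30.0
```

Call:
move_arm([
  [[0, 0, 0], [0, 0, 0], -1],
  [[0, 0, 0], [0, 0, 0], -1],
  [[0, 0, 0], [0, 0, 0], -1],
  [[0, 0, 0], [0, 0, 0], -1],
  [[0, 0, 0], [0, 0, 0], -1],
])

```text
t: 8.2
eef_pos: [533.1, -54.1, 136.7]
tcp_rot: [3.142, 0.0, 1.829]
ft_force: [-0.2, -2.3, 0.2]
opening: 0.317
grip_force: 30.0
```

Call:
move_arm([
  [[0, 0, 0], [0.012, 0, 0], -1],
  [[0, 0, 0], [0.024, 0, 0], -1],
  [[0, 0, 0], [0.036, 0, 0], -1],
  [[0, 0, 0], [0.048, 0, 0], -1],
  [[0, 0, 0], [0.06, 0, 0], -1],
])

```text
t: 8.82
eef_pos: [517.5, 4.7, 136.7]
tcp_rot: [3.142, 0.0, 1.83]
ft_force: [2.0, -6.1, -1.8]
opening: 0.32
grip_force: 30.0
```

The pull force of about 6 N matches the spring, so the telescope is following. I carry on to the second stop.

Call:
move_arm([
  [[0, 0, 0], [0.012, 0, 0], -1],
  [[0, 0, 0], [0.024, 0, 0], -1],
  [[0, 0, 0], [0.036, 0, 0], -1],
  [[0, 0, 0], [0.044, 0, 0], -1],
  [[0, 0, 0], [0.049, 0, 0], -1],
])

```text
t: 9.45
eef_pos: [504.9, 51.8, 136.6]
tcp_rot: [-3.141, 0.001, 1.831]
ft_force: [5.5, -19.3, -6.8]
opening: 0.317
grip_force: 30.0
```

Call:
move_arm([
  [[0, 0, 0], [0.001, 0, 0], -1],
  [[0, 0, 0], [0.002, 0, 0], -1],
  [[0, 0, 0], [0.002, 0, 0], -1],
])

```text
t: 9.82
eef_pos: [504.9, 51.9, 136.5]
tcp_rot: [-3.142, 0.003, 1.831]
ft_force: [4.8, -21.0, -6.5]
opening: 0.323
grip_force: 30.0
```

```bash
python3 - <<'E'
from h import *
s=readout.state(); print(s["t"],s["eef_pos"],s["tcp_rot"],s["ft_force"],s["opening"]*95,s["grip_force"])
v=s["eef_pos"][:2]-[561,-165]; print(np.linalg.norm(v),np.arctan2(v[1],v[0]))
p=eyes.read_camera("scene"); im=p["img"]
u=v/np.linalg.norm(v)
for r in (278,405): print((proj(p,[561+r*u[0],-165+r*u[1],100])-[230,190])*2.6)
c=im[190:350,230:530]; cv2.imwrite("pics/s3.png",cv2.resize(c,None,fx=2.6,fy=2.6,interpolation=cv2.INTER_CUBIC)[...,::-1])
E
```

```text
9.825 [504.9497  51.9239 136.4744] [-3.1415  0.003   1.8305] [  4.7955 -20.9755  -6.4763] 30.678800607726817 30.004202127456665
224.04824143299552 1.8236530292721675
[411.5379 169.7016]
[580.2585 179.8282]
```

View pics/s3.png

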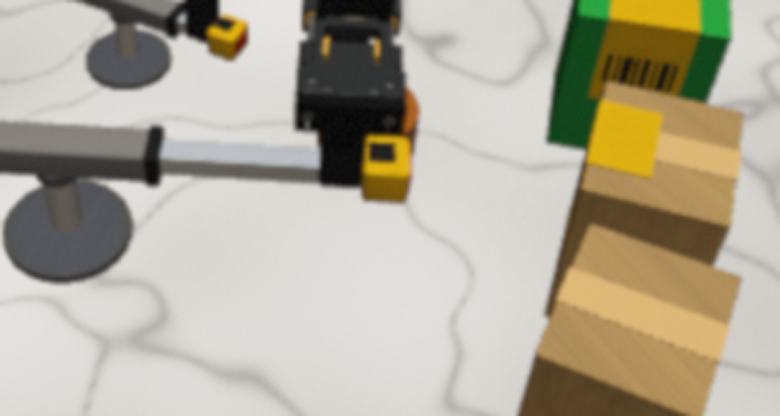

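The telescope is fully out. The window is at crop (409,170), against a predicted (411,170), TCP travel is 110 mm and the pull has risen to 21 N at the stop. I hold briefly, then hand in.

Call:
move_arm([
  [[0, 0, 0], [0, 0, 0], -1],
  [[0, 0, 0], [0, 0, 0], -1],
  [[0, 0, 0], [0, 0, 0], -1],
  [[0, 0, 0], [0, 0, 0], -1],
  [[0, 0, 0], [0, 0, 0], -1],
])

```text
t: 10.5
eef_pos: [504.9, 51.9, 136.5]
tcp_rot: [-3.141, 0.003, 1.83]
ft_force: [5.0, -20.8, -4.8]
opening: 0.315
grip_force: 30.0
```

```bash
python3 - <<'E'
from h import *
s=readout.state(); print(s["t"],s["eef_pos"],s["ft_force"],s["grip_force"])
print(env.job_done())
E
```

```text
10.5 [504.929   51.8918 136.4643] [  4.9697 -20.8451  -4.8225] 30.003117620944977
the job is handed in; nothing more can be done
None
```

I handed the job in at 10.5 s with the scanner pointing at the label, the telescope held out at its second stop and the grip still squeezed; the hand-in gave no verdict.

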